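# Scrub out the tilted oil filter bowl with the bore brush

### The arm

A 6-joint arm with a two-finger parallel gripper is mounted at the origin on the work surface; the furniture and walls round the work are solid. World frame = base frame: x ahead of the robot, y to its left, z up, the work surface at z = 0. Lengths are in mm, angles in rad, forces in N, time in s.
With the tool pointing down it reaches from about 300 to 775 mm from the base axis. Payload 14.6 kg.
Tool frame: the origin (TCP) lies between the finger pads; the fingertips stand ahead of it and the grasp point (between the pads) lies 11 mm behind it (manip.finger_overhang is the z of the fingertips in the tool frame, in mm); z points along the fingers, y is the line along which they close (so a half turn about z gives the same grasp; the last joint's range is limited). The gripper opens to 94 mm and grips with 3 to 60 N. Pads are 16 mm wide; open, the fingers measure 119 mm over their backs; the gripper's body (75 mm by 177 mm) begins 78 mm behind the grasp point.
Start: joints at [-1.337, 0.3, 1.521, -0, 1.321, -0.067], TCP at [162.949, -525.297, 213.446] pointing down, gripper open.
Joint ranges: [-3.03, 3.03], [-0.79, 2.21], [0.23, 2.52], [-1.04, 4.18], [0, 3.07], [-2.55, 2.55]. Speed limits (rad/s): [2.22, 2.22, 2.57, 3.14, 3.14, 3.14].

### API

Orientations are given as [roll, pitch, yaw] about the fixed x, y, z axes, in that order (R = Rz(yaw) Ry(pitch) Rx(roll)).
In Python, from cell import manip gives the robot as it stands.
- The arm moves only by the tool jog_arm, never from a script. Its argument "series" is a list of rows, each a list of 7 numbers: the shift along the world's x, y, z as a fraction of full scale, then the turn, a rotation vector about the world's x, y, z as a fraction of full scale, then the closure, from 0 (fully open) to 1 (shut). In form: [[dx, dy, dz, wx, wy, wz, fingers], ...]. A call has 1 to 8 rows; each row is the pose to reach, as a shift and turn from the pose commanded when the call began; what a row does not reach only later rows make up. Full scale, the value 1, is 120 mm for a shift and 90 degrees for a turn. A row lasts 1/12 s, in which the tool goes at most 41.7 mm and 7.16 degrees, less where a joint would pass 70% of its speed; a pose out of reach is approached as far as the arm can. A call with a number of a shift or a turn outside -1 to 1 is refused whole. A call with a gripper value outside its range is refused whole. The fingers move at their own pace and stop on an object; "grip_force" is the grip in N (left out, the last holds). Time passes only in rows, so rows that repeat a pose let the fingers close. It gives the time, the measured TCP pose, the force, the opening and the grip force at its end, in the units of the state.
- manip.read_state(): the state, without advancing time (a new reading comes with each control period).
- manip.camera(name): name is "scene" or "top"; returns a dict with "frame" (480x640x3 uint8, red, green, blue), "vfov" (degrees; the focal length in pixels is half the picture's height over the tangent of half this angle, whatever the lens; pixels are square), "cx", "cy" (the principal point, pixels), "R" (3x3) and "t" (3): a world point X has camera coordinates R X + t. Camera axes: x right, y down, z forward; pixel columns grow to the right and rows downward; lengths in mm; the calibration is good to about 2 mm. A picture is of the moment at which its call begins. There is no depth.
- manip.sign_off(): hands the job in; it is judged then, once.
The state is a dict: "clock": time; "joints": joint angles; "qd": joint speeds; "effort": joint torques, N m; "eef_pos": TCP position; "eef_rot": TCP orientation; "wrist_force": force on the tool from outside, world axes, zero at the start; "moment": the same for the moment, N m; "finger_gap": finger opening in mm; "finger_force": force on a finger pad.
Only numpy, scipy, OpenCV 4.12 (cv2) and the standard library are available. Lean on these libraries where they do the work, as an engineer would, in place of code of your own. Each camera call takes 0.05 s, during which the arm holds its last target. There are 200 camera calls.

### The job

Take the orange-handled bore brush off its fork and scrub out the aluminium oil filter bowl where it is clamped: three full strokes, each pushed down to the bottom of the bowl and drawn back up until at least half of the bristles show above the rim. Then hang the brush back in the fork by its collar, as you found it, leaving the bowl at its angle and the other things on the bench where they are.

Things in the scene. Friction and masses are not known exactly. Their poses are not given: they have to be found in the camera images.
- bore_brush: bore brush, 189 mm long, round, 150 g, hanging upright in the fork at the start. Origin: centre of the collar's underside; z runs up the handle. Black collar 30 mm across, z 0 to 5 mm; orange handle 25 mm across, z 5 to 75 mm (grip at about z = 40 mm); below it a bare 9 mm steel stem to z = -45 mm, pale nylon bristles 61 mm across to -102 mm, black tip 18 mm across to -114 mm
- brush_tip (a point): lower end of the brush's plastic tip, on its axis, 114 mm below the collar's underside; z as the brush. The bristles above it are springy: they give way up to 10 mm radially, about 0.2 N per mm, so they squeeze lightly into the bowl
- brush_hanger: brush hanger fixed to the bench: dark foot, steel post and level fork, open to the hanger's -x. Origin: on the bench straight below the hang point. Two prongs along x, 6 mm thick, top at z = 140 mm, leave a 16 mm slot (y -8 to 8 mm); their ends (x -30 to -24 mm) turn up 6 mm so that the collar stays on. At the back, from x = 23 mm, a block 8 mm higher than the prongs, then the post
- hang_point (a point): middle of the slot, level with the prongs' top (hanger x = y = 0, z = 140 mm); the hanging brush's origin is here within 8 mm. The brush leaves lifted 10 to 30 mm (higher, the bristles meet the prongs from below) and drawn at least 80 mm to the hanger's -x; it returns the same way, stem through the slot's open end, collar let down behind the turned-up ends
- filter_bowl (a joint): tilt of the bowl about the level pivot of its stand, rad: 0 is mouth straight up; it grows as the mouth leans toward the stand's -x, roughly toward the robot. Starts between 0.40 and 0.66; held by friction (4 N m)
- bowl_mouth (a point): centre of the bowl's mouth, in the plane of the rim; z points out of it along the bowl's axis. The ribbed aluminium bowl is a blind cylinder 100 mm long, 72 mm across outside (82 mm at the rim), bore 58 mm, inner depth 92 mm
- bowl_floor (a point): centre of the bowl's inner floor, 92 mm below the mouth on the bowl's axis; z points to the mouth
- bowl_stand: blue yoke fixed to the bench, holding the bowl by a steel band between two upright cheeks 113 mm high, outer faces 60 mm from the bowl's axis; base 130 x 150 x 10 mm; black star knob on its +y side. Origin: on the bench below the pivot, which is 85 mm up and 50 mm below the mouth along the bowl's axis
- oil_bottle: clear squeeze bottle with oil and black nozzle, 55 mm across, 136 mm high, standing; origin under its centre. Bystander
- tape_stack: three amber tape rolls, 69 mm across, 68 mm high; origin under the centre. Bystander
- tube_tool: steel drift tube, 178 mm long, 19 mm across, lying along its x; origin under its centre. Bystander
- valve_spring: grey valve spring, 30 mm across, 52 mm high, standing; origin under its centre. Bystander
Mind the look-alikes: they are no part of the job. There is more than one size of the bore_brush; the one meant has the size given above.

How it is judged:
By the outcome, as a careful person would: the job done as asked, in the order asked, and still so for the second after the job is handed in, with the robot touching nothing.
It also fails if it takes over 59 s, if anything falls off the work surface, if the arm or the gripper's body presses on something with over 40 N, if the wrist force passes 120 N, or if a joint passes its speed limit or range.

## Working session

There is one attempt and no reset: what is moved stays moved. The work goes in short steps, Python scripts to look and compute and a tool call to move; the robot and the scene stay as the last step left them, time stands still between calls to the robot, and variables do not carry over. Pictures are saved under pics/ and viewed, at most 10 in all, crops included, and the job is handed in when it is done.

Besides the shell and the picture viewer there is one more tool, called after ">>>" as a command line: name --pt "numbers of a row" for each row, then --argument value for the rest. jog_arm: Moves the arm, as the interface text tells. Its arguments: {"type":"object","properties":{"series":{"type":"array"},"grip_force":{"type":"number"}},"required":["series"]}

```bash
mkdir -p pics; ls
cat > h.py <<'E'
import numpy as np, cv2
from cell import manip
E
python3 - <<'E'
from h import *
for n in("scene","top"):
    c=manip.camera(n); cv2.imwrite(f"pics/{n}0.png",c["frame"][:,:,::-1])
    print(n,c["vfov"],c["cx"],c["cy"],np.round(c["R"],3).tolist(),np.round(c["t"],1))
    import pickle; pickle.dump(c,open(n+".pkl","wb"))
s=manip.read_state();print(s, manip.finger_overhang)
E
```

```text
pics
scene 50.41629573412924 315.9541887620521 245.73330666709273 [[-0.785, -0.619, -0.001], [-0.361, 0.459, -0.812], [0.503, -0.637, -0.584]] [376.9 360.4 813.8]
top 50.707380547698534 326.07513717622356 239.04590162489433 [[0.008, -1.0, 0.003], [-0.992, -0.009, -0.129], [0.129, -0.002, -0.992]] [-117.2  558.2 1185.3]
{'clock': 0.1, 'joints': array([-1.33664012e+00,  3.00417409e-01,  1.52150790e+00, -2.11217053e-05,
        1.32070297e+00, -6.66125406e-02]), 'qd': array([ 0.00048869, -0.00097091, -0.00142217,  0.00079522,  0.00085277,
       -0.00044049]), 'effort': array([ 1.89412881e-04, -5.32649124e+01, -3.53285909e+01,  7.09300605e-02,
        2.34717998e-02, -6.74524108e-05]), 'eef_pos': array([ 162.87327298, -525.09569697,  212.94673644]), 'eef_rot': array([-3.14055797e+00, -4.85203889e-05,  3.00773960e-01]), 'wrist_force': array([ 0.9373962 , -0.09451364, -0.50750519]), 'moment': array([ 0.0264347 , -0.03373296,  0.02069154]), 'finger_force': 0.0, 'finger_gap': 94.07523878132893} 8.0
```

View pics/scene0.png

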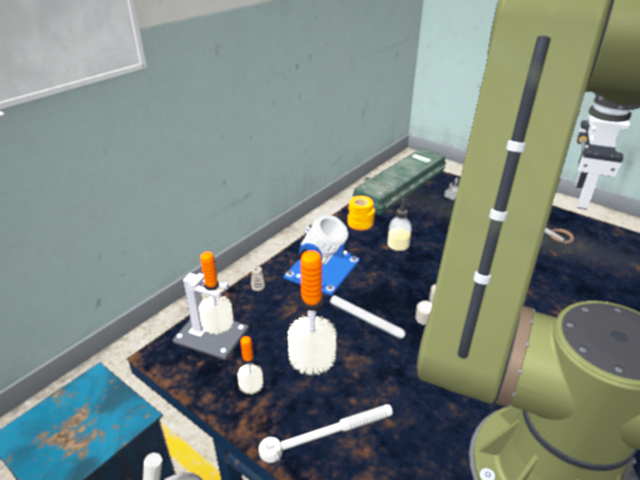

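View pics/top0.png

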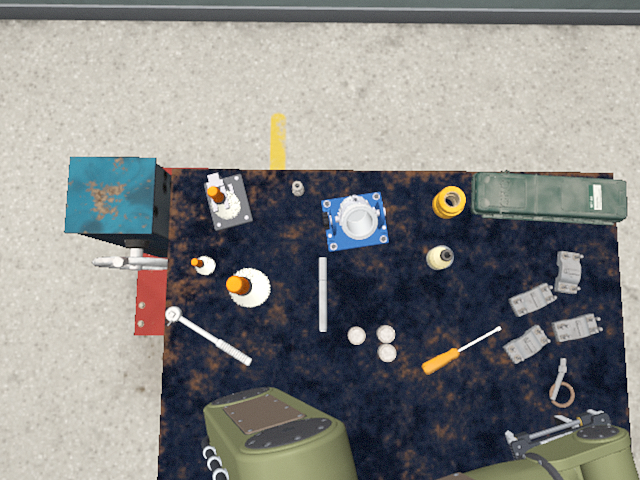

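The scene picture shows three orange-handled brushes: one on the fork at scene (209,270) / top (216,195), a big standing one at scene (311,280) / top (240,287), and a small one at scene (247,350) / top (200,264). The bowl is at scene (325,238) / top (358,218). I choose the one hanging in the fork and will check it in close crops.

Run:
```python
from h import *
s=cv2.imread("pics/scene0.png");t=cv2.imread("pics/top0.png")
def crop(im,x,y,w,h): return cv2.resize(im[y:y+h,x:x+w],None,fx=5,fy=5,interpolation=cv2.INTER_CUBIC)
a=crop(s,165,245,80,115); b=crop(s,280,205,80,115)
cv2.imwrite("pics/c1.png",np.hstack([a,b]))   # scene: hanger | bowl
a=crop(t,198,165,60,70); b=crop(t,315,185,80,70)
cv2.imwrite("pics/c2.png",np.hstack([a,b]))
```

```text
(no output)
```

View pics/c1.png

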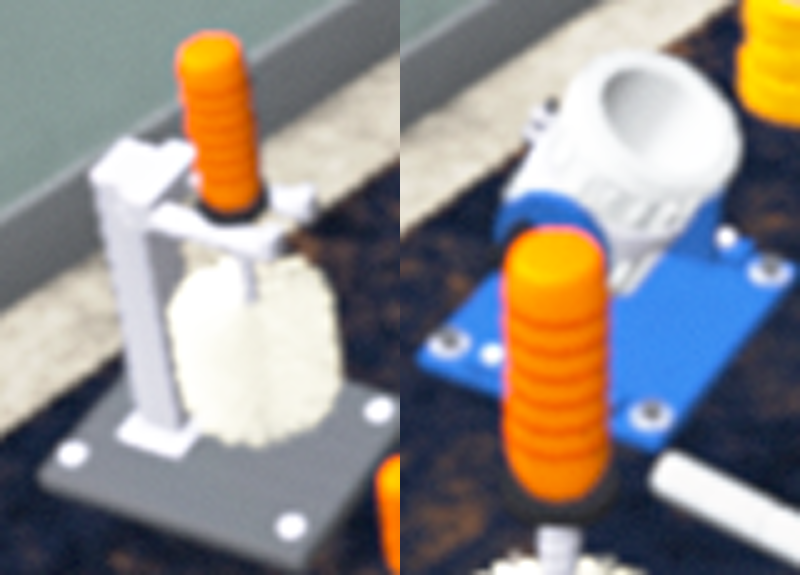

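View pics/c2.png

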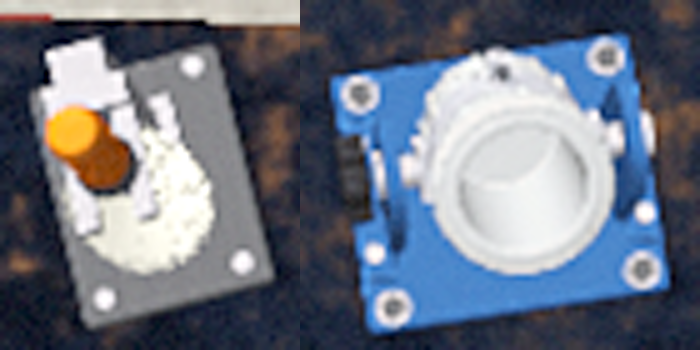

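The crops show the fork brush (handle top at scene (207,255), top (212.5,191)), hanging by its collar. It is mid-sized, so it's the one meant. The bowl leans toward the camera and robot, with its rim at top (359,221).

```bash
cat >> h.py <<'E'
import pickle
C={n:pickle.load(open(f"{n}.pkl","rb")) for n in("scene","top")}
def proj(n,X):
    c=C[n];X=np.atleast_2d(X);f=240/np.tan(np.radians(c["vfov"]/2))
    p=X@np.array(c["R"]).T+np.array(c["t"]);return p[:,:2]/p[:,2:]*f+[c["cx"],c["cy"]]
E
cat > fit.py <<'E'
from h import *
from scipy.optimize import least_squares as L
def px(ox,oy,l): return (np.array(l,float)+.5)/5-.5+[ox,oy]
S1=lambda l:px(165,245,l); S2=lambda l:px(280-80,205,l); T1=lambda l:px(198,165,l); T2=lambda l:px(315-60,185,l)
def rb(p): return np.r_[(proj("scene",[*p,215])-S1([[211,50]])).ravel(),(proj("scene",[*p,140])-S1([[231,208]])).ravel(),(proj("top",[*p,215])-T1([[74,131]])).ravel(),(proj("top",[*p,142])-T1([[110,175]])).ravel()]
b=L(rb,[700,200]);print("brush",b.x.round(1),b.fun.round(1))
def at(p,l): 
    c,s=np.cos(p[2]),np.sin(p[2]);l=np.array(l,float);return np.c_[p[0]+c*l[:,0]-s*l[:,1],p[1]+s*l[:,0]+c*l[:,1],l[:,2]]
def rh(p):
    q=at(p,[[-30,0,146]]);return np.r_[(proj("top",q)-T1([[120,222]])).ravel(),(proj("scene",q)-S1([[297,218]])).ravel(),(proj("top",at(p,[[-30,13,146]]))-proj("top",at(p,[[-30,-13,146]]))).ravel()*1-np.array([-64,20])/5]
h=L(rh,[700,200,.25]);print("hanger",h.x.round(3),h.fun.round(1))
def bb(q): return np.r_[q.min(0),q.max(0)]
a=np.linspace(0,2*np.pi,90)
def rim(p,r,d=0):
    t=p[3];ax=np.array([-np.sin(t),0,np.cos(t)]);c=[0,0,85]+(50-d)*ax;u=np.array([np.cos(t),0,np.sin(t)])
    return at(p,c+r*np.cos(a)[:,None]*u+r*np.sin(a)[:,None]*np.array([0,1,0]))
def rs(p):
    k=[[65,75,10],[65,-75,10],[-65,-75,10],[-65,75,10]]
    r1=proj("top",at(p,k))-T2([[330,75],[628,35],[670,288],[372,333]])
    r2=proj("scene",at(p,[k[3],k[2]]))-S2([[655,447],[795,262]])
    m=bb(proj("top",rim(p,41)))-T2([[432,90],[615,273]]).ravel()
    n=bb(proj("top",rim(p,29)))-T2([[458,118],[588,250]]).ravel()
    o=bb(proj("scene",rim(p,41)))[1:3]-[S2([[0,52]])[0,1],S2([[742,0]])[0,0]]
    i=(bb(proj("scene",rim(p,29)))-S2([[603,68],[708,162]]).ravel())*.5
    return np.r_[r1.ravel(),r2.ravel(),m,n,o,i]
s=L(rs,[650,-50,0,.5],loss="soft_l1");p=s.x;print("stand",p.round(3),rs(p).round(1))
t=p[3];ax=at([0,0,p[2]],[[-np.sin(t),0,np.cos(t)]])[0]
print("mouth",at(p,[[-50*np.sin(t),0,85+50*np.cos(t)]]).round(1),"axis",ax.round(3))
# other things: big brush, small brush ground positions, approx
def ray(n,uv,z):
    return L(lambda q:(proj(n,[*q,z])-uv).ravel(),[600,0]).x
print("bigbrush top@z", [ (z,ray("top",[238,285],z).round(0),ray("scene",[311,255],z).round(0)) for z in(180,220,260)], "small",[ (z,ray("top",[196,262],z).round(0),ray("scene",[246,340],z).round(0)) for z in(80,120,160)])
E
python3 fit.py
```

```text
brush [633.5 126.2] [-0.2 -0.5  0.7 -0.5 -0.5  0.8 -0.5 -0.8]
hanger [6.35771e+02 1.28847e+02 3.20000e-01] [-0.2  1.1 -0.6 -1.2  1.5 -0.4]
stand [629.229 -91.006  32.301  26.366] [-42.6  19.1 -63.3 -18.3 -31.6 -36.2 -10.7   0.9  -6.2   4.8 -48.1   2.
 -20.5   0.2 -32.7  -6.2 -22.1  -0.9 -30.8  -6.   15.2 -31.5  -8.    8.5
 -13.4  11.1]
mouth [[ 599.3 -127.5  101.6]] axis [-0.598 -0.73   0.331]
bigbrush top@z [(180, array([442.,  72.]), array([512., -25.])), (220, array([440.,  65.]), array([478.,  16.])), (260, array([439.,  58.]), array([445.,  58.]))] small [(80, array([497., 188.]), array([527., 148.])), (120, array([494., 177.]), array([497., 174.])), (160, array([491., 167.]), array([467., 199.]))]
```

```bash
sed -i 's/L(rs,\[650,-50,0,.5\],loss="soft_l1")/L(rs,[600,-180,.13,.5],loss="soft_l1")/' fit.py; python3 fit.py | grep -v big
python3 - <<'E'
import sys,io,contextlib
with contextlib.redirect_stdout(io.StringIO()):
    from fit import *
im=cv2.imread("pics/top0.png");sc=cv2.imread("pics/scene0.png")
print("foot->x axis yaw from screws:",end=" ")
A=[ray("top",T1([q])[0],8) for q in([192,65],[242,262],[104,298])];print(np.round(A,1).tolist(),np.arctan2(*(A[0]-A[1])[::-1]))
def dr(im,n,P,x0,y0,w,h):
    o=cv2.resize(im[y0:y0+h,x0:x0+w],None,fx=5,fy=5,interpolation=cv2.INTER_CUBIC)
    for X in P:
        u=((proj(n,X)-[x0,y0]+.5)*5-.5); cv2.polylines(o,[u.round().astype(int)],True,(0,0,255),1)
    return o
k=at(p,[[65,75,10],[65,-75,10],[-65,-75,10],[-65,75,10]])
P=[k,rim(p,41),rim(p,29)]
cv2.imwrite("pics/c3.png",np.hstack([dr(im,"top",P,315,180,80,80),dr(sc,"scene",P,280,210,80,80)]))
E
```

```text
brush [633.5 126.2] [-0.2 -0.5  0.7 -0.5 -0.5  0.8 -0.5 -0.8]
hanger [6.35771e+02 1.28847e+02 3.20000e-01] [-0.2  1.1 -0.6 -1.2  1.5 -0.4]
stand [ 6.07870e+02 -1.82788e+02  1.59000e-01  4.37000e-01] [ 0.1  0.5 -0.1 -0.3  0.2  0.2 -0.4  0.3  0.  -1.4  0.4  0.6 -0.   1.1
 -0.2 -0.1  0.1  0.7 -0.1 -0.6 -1.8 -1.7 -1.2 -0.5  0.2 -0.1]
mouth [[ 587.  -186.1  130.3]] axis [-0.418 -0.067  0.906]
foot->x axis yaw from screws: [[716.2, 114.5], [616.3, 86.6], [597.6, 154.3]] 0.2724859817737193
```

View pics/c3.png

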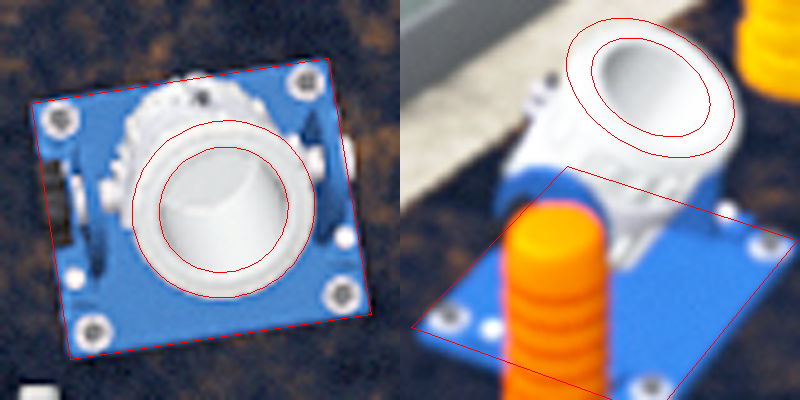

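Checks hold: the brush origin fits at about (633,126) with z=140, inside the reach; the hanger yaw is about 0.28; the bowl mouth is at about (586,-186,130) with tilt about 0.45, in the stated range. The overlay in the picture matches the rim and base within about 1.5 px. The tool yaw of 0.30 already suits the fork. Moving now.

>>> jog_arm --pt "0.7 1 0.75 0 0 0 0" --pt "0.7 1 0.75 0 0 0 0" --pt "0.7 1 0.75 0 0 0 0" --pt "0.7 1 0.75 0 0 0 0" --pt "0.7 1 0.75 0 0 0 0" --grip_force 40

```text
clock: 0.52
eef_pos: [249.4, -402.8, 307.3]
eef_rot: [3.137, -0.002, 0.304]
wrist_force: [-0.4, -0.3, -0.1]
finger_gap: 93.9
finger_force: 0.0
```

>>> jog_arm --pt "0.7 1 0 0 0 0 0" --pt "0.7 1 0 0 0 0 0" --pt "0.7 1 0 0 0 0 0" --pt "0.7 1 0 0 0 0 0"

```text
clock: 0.85
eef_pos: [332.2, -282.6, 303.2]
eef_rot: [-3.141, -0.0, 0.302]
wrist_force: [0.4, 0.0, -0.1]
finger_gap: 94.3
finger_force: 0.0
```

>>> jog_arm --pt "0.7 1 0 0 0 0 0" --pt "0.7 1 0 0 0 0 0" --pt "0.7 1 0 0 0 0 0" --pt "0.7 1 0 0 0 0 0"

```text
clock: 1.18
eef_pos: [416.3, -162.4, 303.0]
eef_rot: [-3.141, 0.0, 0.302]
wrist_force: [-1.0, -1.1, 0.3]
finger_gap: 93.8
finger_force: 0.0
```

>>> jog_arm --pt "0.7 1 0 0 0 0 0" --pt "0.7 1 0 0 0 0 0" --pt "0.7 1 0 0 0 0 0" --pt "0.7 1 0 0 0 0 0"

```text
clock: 1.52
eef_pos: [500.4, -42.2, 302.7]
eef_rot: [-3.141, 0.001, 0.303]
wrist_force: [-1.4, 0.3, 0.0]
finger_gap: 94.1
finger_force: 0.0
```

>>> jog_arm --pt "0.7 1 0 0 0 0 0" --pt "0.7 1 0 0 0 0 0" --pt "0.7 1 0 0 0 0 0" --pt "0.7 1 0 0 0 0 0"

```text
clock: 1.85
eef_pos: [584.3, 77.9, 302.1]
eef_rot: [-3.141, 0.001, 0.303]
wrist_force: [-0.8, -1.3, 0.5]
finger_gap: 94.1
finger_force: 0.0
```

>>> jog_arm --pt "0.41 0.4 0 0 0 0 0" --pt "0.41 0.4 0 0 0 0 0" --pt "0.41 0.4 -0.3 0 0 0 0" --pt "0.41 0.4 -0.4 0 0 0 0" --pt "0.41 0.4 -0.4 0 0 0 0"

```text
clock: 2.27
eef_pos: [630.9, 122.3, 251.0]
eef_rot: [-3.14, 0.008, 0.301]
wrist_force: [-0.0, -0.7, -0.1]
finger_gap: 93.9
finger_force: 0.0
```

Run:
```python
from h import *
o=[]
for n,x,y in(("scene",165,215),("top",180,155)):
    c=manip.camera(n)["frame"][y:y+110,x:x+80,::-1]; o.append(cv2.resize(c,None,fx=5,fy=5,interpolation=cv2.INTER_CUBIC))
cv2.imwrite("pics/g1.png",np.hstack(o)); print(manip.read_state()["eef_pos"])
```

```text
[631.87932256 122.03454986 255.92947738]
```

View pics/g1.png

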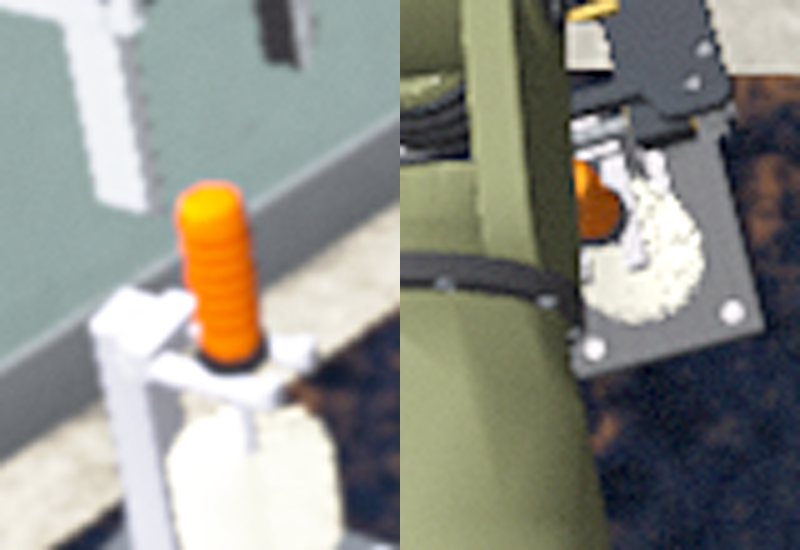

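The picture shows the open fingers straddling the handle (left tip (125,205), right tip (282,65) in the left half; handle top at (211,200)), centred within about 2 mm. Going down and gripping.

>>> jog_arm --pt "0.01 0.02 -0.25 0 0 0 0" --pt "0.01 0.02 -0.5 0 0 0 0" --pt "0.01 0.02 -0.72 0 0 0 0" --pt "0.01 0.02 -0.72 0 0 0 0" --pt "0.01 0.02 -0.72 0 0 0 0" --pt "0.01 0.02 -0.72 0 0 0 0"

```text
clock: 2.87
eef_pos: [634.3, 124.9, 172.2]
eef_rot: [3.141, -0.004, 0.3]
wrist_force: [1.3, 0.4, -0.1]
finger_gap: 94.1
finger_force: 0.0
```

>>> jog_arm --pt "0 0 0 0 0 0 1" --pt "0 0 0 0 0 0 1" --pt "0 0 0 0 0 0 1" --pt "0 0 0 0 0 0 1" --pt "0 0 0 0 0 0 1" --pt "0 0 0 0 0 0 1" --pt "0 0 0 0 0 0 1" --pt "0 0 0 0 0 0 1" --grip_force 40

```text
clock: 3.53
eef_pos: [633.3, 125.1, 169.0]
eef_rot: [-3.142, 0.0, 0.301]
wrist_force: [-0.0, -0.2, -0.5]
finger_gap: 44.0
finger_force: 0.0
```

>>> jog_arm --pt "0 0 0 0 0 0 1" --pt "0 0 0 0 0 0 1" --pt "0 0 0 0 0 0 1" --pt "0 0 0 0 0 0 1" --pt "0 0 0 0 0 0 1" --pt "0 0 0 0 0 0 1"

```text
clock: 4.03
eef_pos: [633.3, 125.1, 169.0]
eef_rot: [-3.142, 0.0, 0.301]
wrist_force: [-1.0, 0.9, 0.6]
finger_gap: 24.4
finger_force: 40.0
```

Gripped (gap 24.4). Lift 18 mm, then draw out along the hanger's -x.

>>> jog_arm --pt "0 0 0.08 0 0 0 1" --pt "0 0 0.15 0 0 0 1" --pt "0 0 0.15 0 0 0 1" --pt "-0.2 -0.06 0.15 0 0 0 1" --pt "-0.4 -0.115 0.15 0 0 0 1" --pt "-0.6 -0.17 0.15 0 0 0 1" --pt "-0.8 -0.23 0.15 0 0 0 1" --pt "-0.8 -0.23 0.15 0 0 0 1"

```text
clock: 4.7
eef_pos: [534.5, 96.7, 187.5]
eef_rot: [3.142, 0.001, 0.301]
wrist_force: [0.3, 0.1, -1.8]
finger_gap: 24.0
finger_force: 40.0
```

Run:
```python
from h import *
c=manip.camera("scene")["frame"][150:400,140:440,::-1]; cv2.imwrite("pics/g2.png",cv2.resize(c,None,fx=2.4,fy=2.4,interpolation=cv2.INTER_CUBIC)); s=manip.read_state();print(s["eef_pos"],s["wrist_force"])
```

```text
[536.30028536  97.16010264 187.89844336] [ 1.66305795  1.34599548 -1.43614159]
```

View pics/g2.png

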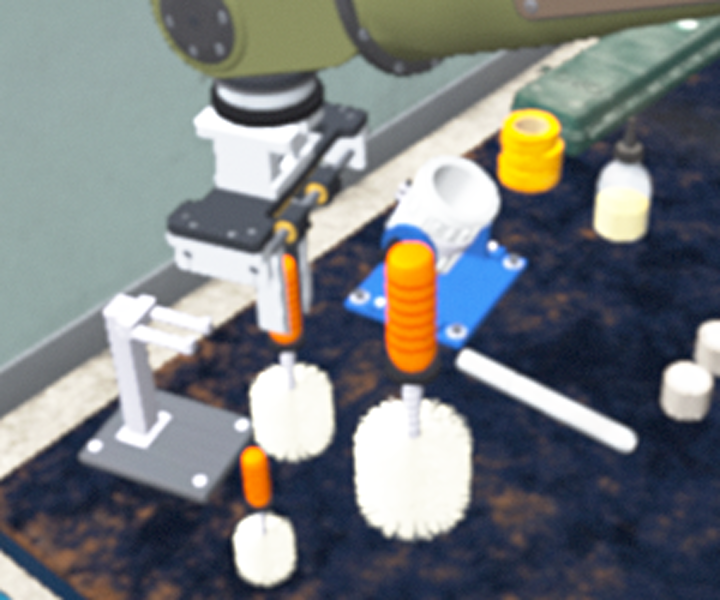

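The brush is held upright and free of the fork (held bristles near (292,410) in the crop), and the other things are undisturbed. Raise, turn to the bowl's axis and travel.

>>> jog_arm --pt "0 0 0.3 0 0 0 1" --pt "-0.05 -0.05 0.6 0 0 0 1" --pt "-0.1 -0.2 0.81 0 0 0 1" --pt "-0.22 -0.4 0.81 0 0 0 1" --pt "-0.22 -0.5 0.81 0 0 0 1" --pt "-0.22 -0.5 0.81 0 0 0 1"

```text
clock: 5.25
eef_pos: [511.3, 35.8, 284.6]
eef_rot: [3.141, -0.001, 0.299]
wrist_force: [0.0, -0.4, -1.8]
finger_gap: 24.3
finger_force: 40.0
```

>>> jog_arm --pt "0 -0.3 0 0.012 -0.072 0 1" --pt "0 -0.6 0 0.024 -0.145 0 1" --pt "0 -0.9 0 0.036 -0.217 0 1" --pt "0 -1 0 0.046 -0.289 0 1" --pt "0 -1 0 0.046 -0.289 0 1" --pt "0 -1 0 0.046 -0.289 0 1"

```text
clock: 5.75
eef_pos: [510.7, -83.0, 283.8]
eef_rot: [3.073, -0.453, 0.314]
wrist_force: [-0.0, 0.6, -2.2]
finger_gap: 24.8
finger_force: 40.0
```

>>> jog_arm --pt "0 -0.3 0 0 0 0 1" --pt "0 -0.6 0 0 0 0 1" --pt "0 -0.85 0 0 0 0 1" --pt "0 -0.97 0 0 0 0 1" --pt "0 -0.97 0 0 0 0 1" --pt "0 -0.97 0 0 0 0 1"

```text
clock: 6.25
eef_pos: [511.8, -198.3, 283.7]
eef_rot: [3.073, -0.453, 0.317]
wrist_force: [-0.2, -0.4, -0.7]
finger_gap: 24.4
finger_force: 40.0
```

Run:
```python
from h import *
from scipy.spatial.transform import Rotation as Ro
o=[]
for n,x,y in(("scene",265,150),("top",300,140)):
    c=manip.camera(n)["frame"][y:y+140,x:x+100,::-1]; o.append(cv2.resize(c,None,fx=4,fy=4,interpolation=cv2.INTER_CUBIC))
cv2.imwrite("pics/g3.png",np.hstack(o)); s=manip.read_state(); print(s["eef_pos"],s["wrist_force"],-Ro.from_euler("xyz",s["eef_rot"]).as_matrix()[:,2])
```

```text
[ 511.58071606 -197.4694971   284.07600842] [ 0.56673975  0.38893208 -2.02175895] [-0.43694931 -0.07109642  0.89667196]
```

View pics/g3.png

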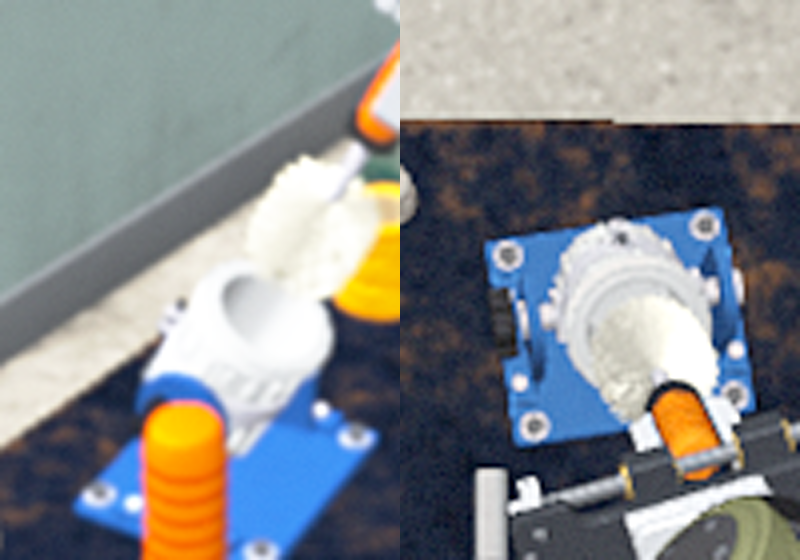

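Run:
```python
from h import *
tcp=np.array([511.6,-197.5,284.1]);a=np.array([-.437,-.071,.8967])
for n,x,y,ox in(("scene",265,150,0),("top",300,140,400)):
    for z in(0,-45,-73.5,-102,-114): print(n,z,((proj(n,tcp+(z-29)*a)-[x,y]+.5)*4-.5+[ox,0]).round())
    print("mouth",((proj(n,[586,-186.3,129.8])-[x,y]+.5)*4-.5+[ox,0]).round())
o=[]
c=manip.camera("scene")["frame"][180:255,305:365,::-1]; o.append(cv2.resize(c,None,fx=8,fy=8,interpolation=cv2.INTER_CUBIC))
cv2.imwrite("pics/g4.png",np.hstack(o))
```

```text
scene 0 [[372. 136.]]
scene -45 [[335. 194.]]
scene -73.5 [[312. 230.]]
scene -102 [[290. 264.]]
scene -114 [[281. 278.]]
mouth [[262. 310.]]
top 0 [[675. 411.]]
top -45 [[662. 383.]]
top -73.5 [[654. 366.]]
top -102 [[647. 350.]]
top -114 [[644. 343.]]
mouth [[639. 330.]]
```

View pics/g4.png

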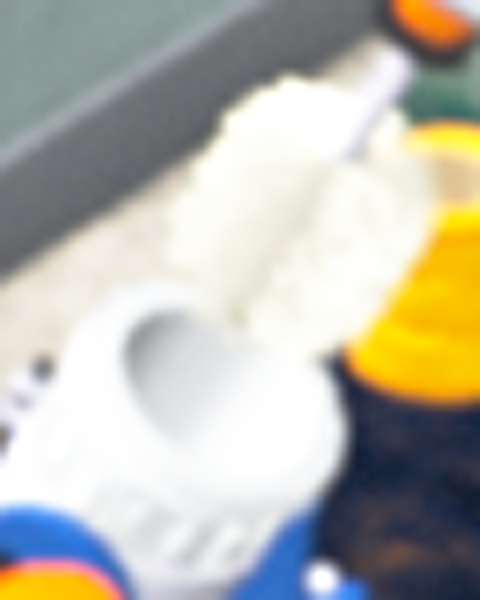

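The enlarged view has the brush over the mouth, on line with my prediction within about 2 mm; the tip's clearance in the bore is 20 mm. Enter along the axis, stopping about 6 mm short.

>>> jog_arm --pt "0.07 0.011 -0.144 0 0 0 1" --pt "0.14 0.022 -0.288 0 0 0 1" --pt "0.21 0.033 -0.432 0 0 0 1" --pt "0.28 0.044 -0.576 0 0 0 1" --pt "0.35 0.056 -0.72 0 0 0 1" --pt "0.42 0.067 -0.864 0 0 0 1" --pt "0.42 0.067 -0.864 0 0 0 1"

```text
clock: 6.98
eef_pos: [561.1, -188.8, 177.1]
eef_rot: [3.075, -0.451, 0.318]
wrist_force: [-1.1, -0.7, -5.9]
finger_gap: 24.1
finger_force: 40.0
```

```bash
cat > st.py <<'E'
from h import *
from scipy.spatial.transform import Rotation as Ro
s=manip.read_state();p=s["eef_pos"];a=-Ro.from_euler("xyz",s["eef_rot"]).as_matrix()[:,2]
d=p-[586,-186.3,129.8];h=d@a
print(s["clock"],p.round(1),"F",s["wrist_force"].round(1),"axialF",(s["wrist_force"]@a).round(1),"M",s["moment"].round(2),"tip height over floor",(h-51).round(1),"lat",(d-h*a).round(1),s["finger_gap"])
E
python3 st.py
```

```text
6.9833 [ 561.1 -188.8  177.1] F [-1.1 -0.7 -5.9] axialF -4.8 M [-0.32  0.98 -0.08] tip height over floor 2.5 lat [-1.7  1.4 -0.7] 24.130460458204215
```

>>> jog_arm --pt "0.007 0.001 -0.015 0 0 0 1" --pt "0.015 0.002 -0.03 0 0 0 1" --pt "0.015 0.002 -0.03 0 0 0 1"

```text
clock: 7.23
eef_pos: [563.2, -190.3, 177.7]
eef_rot: [3.071, -0.455, 0.318]
wrist_force: [-1.1, 0.3, -5.4]
finger_gap: 24.4
finger_force: 40.0
```

```bash
python3 st.py
```

```text
7.2333 [ 563.2 -190.3  177.7] F [-1.1  0.3 -5.4] axialF -4.3 M [0.01 1.3  0.13] tip height over floor 2.2 lat [ 0.5 -0.3  0.2] 24.41161179508424
```

>>> jog_arm --pt "0.007 0.001 -0.015 0 0 0 1" --pt "0.015 0.002 -0.03 0 0 0 1" --pt "0.015 0.002 -0.03 0 0 0 1"

```text
clock: 7.48
eef_pos: [565.1, -190.6, 173.7]
eef_rot: [3.071, -0.455, 0.317]
wrist_force: [-2.4, -0.4, -1.6]
finger_gap: 24.4
finger_force: 40.0
```

```bash
python3 st.py
```

```text
7.4833 [ 565.1 -190.6  173.7] F [-2.4 -0.4 -1.6] axialF -0.4 M [-0.28  0.98 -0.08] tip height over floor -2.2 lat [ 0.5 -0.9  0.2] 24.39808109964532
```

>>> jog_arm --pt "0.007 0.001 -0.015 0 0 0 1" --pt "0.011 0.002 -0.022 0 0 0 1" --pt "0.011 0.002 -0.022 0 0 0 1"

```text
clock: 7.73
eef_pos: [566.4, -190.2, 170.7]
eef_rot: [3.071, -0.455, 0.317]
wrist_force: [-1.8, -1.5, -1.8]
finger_gap: 24.6
finger_force: 40.0
```

```bash
python3 st.py
```

```text
7.7333 [ 566.4 -190.2  170.7] F [-1.8 -1.5 -1.8] axialF -0.7 M [-0.35  1.07 -0.05] tip height over floor -5.5 lat [ 0.3 -0.8  0.1] 24.59915532619071
```

>>> jog_arm --pt "0.007 0.001 -0.015 0 0 0 1" --pt "0.011 0.002 -0.022 0 0 0 1" --pt "0.011 0.002 -0.022 0 0 0 1"

```text
clock: 7.98
eef_pos: [568.0, -190.2, 170.5]
eef_rot: [3.069, -0.457, 0.318]
wrist_force: [-18.8, 1.6, 21.6]
finger_gap: 24.1
finger_force: 40.0
```

```bash
python3 st.py
```

```text
7.9833 [ 568.  -190.2  170.5] F [-18.8   1.6  21.6] axialF 27.5 M [0.8  2.29 0.61] tip height over floor -6.3 lat [ 1.6 -0.8  0.7] 24.115216765296008
```

Floor contact (27 N axial) at stroke bottom. Draw back 68 mm and look at it.

>>> jog_arm --pt "-0.05 -0.008 0.1 0 0 0 1" --pt "-0.1 -0.016 0.2 0 0 0 1" --pt "-0.15 -0.024 0.305 0 0 0 1" --pt "-0.2 -0.032 0.41 0 0 0 1" --pt "-0.25 -0.04 0.51 0 0 0 1" --pt "-0.25 -0.04 0.51 0 0 0 1" --pt "-0.25 -0.04 0.51 0 0 0 1"

```text
clock: 8.57
eef_pos: [537.7, -195.0, 230.1]
eef_rot: [3.07, -0.456, 0.317]
wrist_force: [-3.7, -1.5, 0.2]
finger_gap: 24.3
finger_force: 40.0
```

```bash
python3 st.py
python3 - <<'E'
from h import *
o=[]
for n,x,y in(("scene",285,170),("top",315,150)):
    c=manip.camera(n)["frame"][y:y+100,x:x+80,::-1]; o.append(cv2.resize(c,None,fx=5,fy=5,interpolation=cv2.INTER_CUBIC))
cv2.imwrite("pics/g5.png",np.hstack(o))
E
```

```text
8.5667 [ 537.7 -195.   230.1] F [-3.7 -1.5  0.2] axialF 1.9 M [-0.24  1.15 -0.05] tip height over floor 60.6 lat [ 0.8 -1.   0.3] 24.29065779574232
```

View pics/g5.png

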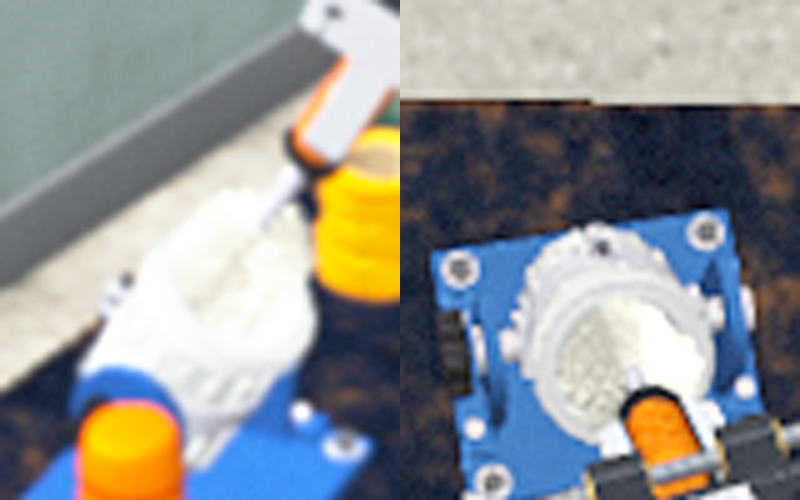

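The picture shows the bristles drawn well out of the mouth, about 70 % above the rim (67 mm of travel; 52 needed), with the bowl unmoved. That was the last of the 10 views, so I'll work by numbers from here. Strokes 2 and 3.

>>> jog_arm --pt "0.06 0.01 -0.12 0 0 0 1" --pt "0.12 0.02 -0.24 0 0 0 1" --pt "0.18 0.03 -0.36 0 0 0 1" --pt "0.225 0.036 -0.455 0 0 0 1" --pt "0.24 0.038 -0.485 0 0 0 1" --pt "0.25 0.04 -0.51 0 0 0 1" --pt "0.25 0.04 -0.51 0 0 0 1" --pt "0.25 0.04 -0.51 0 0 0 1"

```text
clock: 9.33
eef_pos: [568.2, -189.8, 170.2]
eef_rot: [3.07, -0.457, 0.318]
wrist_force: [-15.9, 2.8, 19.9]
finger_gap: 24.3
finger_force: 40.0
```

>>> jog_arm --pt "-0.05 -0.008 0.1 0 0 0 1" --pt "-0.1 -0.016 0.2 0 0 0 1" --pt "-0.15 -0.024 0.305 0 0 0 1" --pt "-0.2 -0.032 0.41 0 0 0 1" --pt "-0.25 -0.04 0.51 0 0 0 1" --pt "-0.25 -0.04 0.51 0 0 0 1" --pt "-0.25 -0.04 0.51 0 0 0 1"

```text
clock: 9.92
eef_pos: [537.9, -194.9, 229.6]
eef_rot: [3.07, -0.456, 0.317]
wrist_force: [-2.4, -0.9, 0.5]
finger_gap: 24.6
finger_force: 40.0
```

>>> jog_arm --pt "0.06 0.01 -0.12 0 0 0 1" --pt "0.12 0.02 -0.24 0 0 0 1" --pt "0.18 0.03 -0.36 0 0 0 1" --pt "0.225 0.036 -0.455 0 0 0 1" --pt "0.24 0.038 -0.485 0 0 0 1" --pt "0.25 0.04 -0.51 0 0 0 1" --pt "0.25 0.04 -0.51 0 0 0 1" --pt "0.25 0.04 -0.51 0 0 0 1"

```text
clock: 10.58
eef_pos: [568.1, -189.6, 169.7]
eef_rot: [3.071, -0.456, 0.318]
wrist_force: [-14.2, 4.2, 18.4]
finger_gap: 24.3
finger_force: 40.0
```

```bash
python3 st.py
```

```text
10.5833 [ 568.1 -189.6  169.7] F [-14.2   4.2  18.4] axialF 22.4 M [1.46 1.57 0.85] tip height over floor -7.1 lat [ 1.4 -0.2  0.7] 24.2583653201436
```

>>> jog_arm --pt "-0.06 -0.009 0.121 0 0 0 1" --pt "-0.118 -0.019 0.242 0 0 0 1" --pt "-0.177 -0.028 0.363 0 0 0 1" --pt "-0.236 -0.037 0.484 0 0 0 1" --pt "-0.295 -0.047 0.605 0 0 0 1" --pt "-0.354 -0.056 0.726 0 0 0 1" --pt "-0.472 -0.075 0.968 0 0 0 1" --pt "-0.472 -0.075 0.968 0 0 0 1"

```text
clock: 11.25
eef_pos: [511.2, -199.7, 289.4]
eef_rot: [3.065, -0.459, 0.319]
wrist_force: [0.7, 0.1, -0.1]
finger_gap: 24.7
finger_force: 40.0
```

>>> jog_arm --pt "0 0.2 0 0 0 0 1" --pt "0 0.5 0 0 0 0 1" --pt "0 0.8 0 0 0 0 1" --pt "0 0.97 0 0 0 0 1" --pt "0 0.97 0 0 0 0 1"

```text
clock: 11.67
eef_pos: [511.1, -79.2, 284.2]
eef_rot: [3.072, -0.456, 0.32]
wrist_force: [-0.4, -0.5, -1.5]
finger_gap: 24.3
finger_force: 40.0
```

>>> jog_arm --pt "0 0.3 0 -0.012 0.072 0 1" --pt "0 0.6 0 -0.024 0.145 0 1" --pt "0 0.9 0 -0.036 0.217 0 1" --pt "0 1 0 -0.046 0.289 0 1" --pt "0 1 0 -0.046 0.289 0 1" --pt "0 1 0 -0.046 0.289 0 1"

```text
clock: 12.17
eef_pos: [511.9, 38.2, 282.8]
eef_rot: [-3.141, 0.001, 0.303]
wrist_force: [-0.2, -0.2, -1.1]
finger_gap: 24.5
finger_force: 40.0
```

>>> jog_arm --pt "0.1 0.25 0 0 0 0 1" --pt "0.22 0.45 0 0 0 0 1" --pt "0.22 0.5 -0.2 0 0 0 1" --pt "0.22 0.5 -0.45 0 0 0 1" --pt "0.22 0.5 -0.7 0 0 0 1" --pt "0.22 0.5 -0.81 0 0 0 1" --pt "0.22 0.5 -0.81 0 0 0 1" --pt "0.22 0.5 -0.81 0 0 0 1"

```text
clock: 12.83
eef_pos: [537.5, 96.6, 187.4]
eef_rot: [-3.141, -0.001, 0.3]
wrist_force: [-0.6, 0.1, -0.9]
finger_gap: 24.6
finger_force: 40.0
```

Run:
```python
from h import *
c=manip.camera("scene")["frame"][150:400,140:440,::-1]; n=cv2.resize(c,None,fx=2.4,fy=2.4,interpolation=cv2.INTER_CUBIC)
cv2.imwrite("pics/g6.png",n);o=cv2.imread("pics/g2.png")
s=manip.read_state();print(s["clock"],s["eef_pos"].round(1),s["eef_rot"].round(4),s["finger_gap"])
# patches in g2 coords: collar/stem, bristles, gripper body
for nm,(x,y,w,h) in dict(collar=(262,310,50,60),bristle=(245,365,95,98),grip=(180,200,90,70),bowl=(400,155,105,60),bigbrush=(350,400,125,140)).items():
    b=12;r=cv2.matchTemplate(n[y-b:y+h+b,x-b:x+w+b],o[y:y+h,x:x+w],cv2.TM_CCOEFF_NORMED)
    j=np.unravel_index(r.argmax(),r.shape);print(nm,"shift px(orig)",((j[1]-b)/2.4,(j[0]-b)/2.4),r.max().round(3))
```

```text
12.8833 [537.9  96.8 188.4] [ 3.1414e+00 -2.9000e-03  2.9980e-01] 24.169664641827303
collar shift px(orig) (np.float64(-1.25), np.float64(-2.916666666666667)) 0.924
bristle shift px(orig) (np.float64(-2.0833333333333335), np.float64(-2.916666666666667)) 0.943
grip shift px(orig) (np.float64(-1.25), np.float64(-0.8333333333333334)) 0.998
bowl shift px(orig) (np.float64(0.0), np.float64(0.0)) 1.0
bigbrush shift px(orig) (np.float64(0.0), np.float64(0.0)) 1.0
```

The bowl and big brush show no shift at all. The brush has slid about 5 mm up in the grip (collar shift relative to the gripper), so I'll lower 5 mm further on hanging. Return through the slot.

>>> jog_arm --pt "0 0 -0.05 0 0 0 1" --pt "0.15 0.045 -0.05 0 0 0 1" --pt "0.3 0.088 -0.05 0 0 0 1" --pt "0.45 0.13 -0.05 0 0 0 1" --pt "0.6 0.175 -0.05 0 0 0 1" --pt "0.75 0.215 -0.05 0 0 0 1" --pt "0.8 0.23 -0.05 0 0 0 1" --pt "0.8 0.23 -0.05 0 0 0 1"

```text
clock: 13.55
eef_pos: [634.1, 125.2, 181.1]
eef_rot: [3.142, -0.001, 0.301]
wrist_force: [-0.3, -0.3, -2.5]
finger_gap: 24.4
finger_force: 40.0
```

>>> jog_arm --pt "0 0 -0.04 0 0 0 1" --pt "0 0 -0.08 0 0 0 1" --pt "0 0 -0.1 0 0 0 1" --pt "0 0 -0.115 0 0 0 1" --pt "0 0 -0.115 0 0 0 1" --pt "0 0 -0.115 0 0 0 1"

```text
clock: 14.05
eef_pos: [633.2, 125.0, 167.4]
eef_rot: [3.142, -0.0, 0.301]
wrist_force: [0.3, 0.7, -1.5]
finger_gap: 24.3
finger_force: 40.0
```

```bash
cat > cmp.py <<'E'
from h import *
c=manip.camera("scene")["frame"][:,:,::-1].copy(); o=cv2.imread("pics/scene0.png")
s=manip.read_state();print(s["clock"],s["eef_pos"].round(1),s["wrist_force"].round(1))
U=lambda a:cv2.resize(a,None,fx=5,fy=5,interpolation=cv2.INTER_CUBIC)
for nm,(x,y,w,h) in dict(collar=(200,280,22,16),bristle=(197,292,38,44),handletop=(198,249,20,14),prongend=(215,280,15,16),bowl=(300,213,50,40),small=(235,335,32,60),spring=(250,263,16,28)).items():
    b=6;r=cv2.matchTemplate(U(c[y-b:y+h+b,x-b:x+w+b]),U(o[y:y+h,x:x+w]),cv2.TM_CCOEFF_NORMED)
    j=np.unravel_index(r.argmax(),r.shape);print(nm,((j[1]/5-b).round(1),(j[0]/5-b).round(1)),r.max().round(3))
E
python3 cmp.py
```

```text
14.1 [633.3 125.1 167.5] [-0.   0.9 -1.3]
collar (np.float64(1.0), np.float64(-1.2)) 0.851
bristle (np.float64(-0.6), np.float64(-1.2)) 0.967
handletop (np.float64(3.8), np.float64(-2.0)) 0.551
prongend (np.float64(0.6), np.float64(-1.0)) 0.958
bowl (np.float64(0.0), np.float64(0.0)) 0.996
small (np.float64(0.0), np.float64(0.0)) 0.999
spring (np.float64(0.0), np.float64(0.0)) 0.998
```

No contact forces; the brush sits about 3 mm above where it hung. Lower 3 mm more.

>>> jog_arm --pt "0 0 -0.01 0 0 0 1" --pt "0 0 -0.02 0 0 0 1" --pt "0 0 -0.025 0 0 0 1" --pt "0 0 -0.025 0 0 0 1"

```text
clock: 14.43
eef_pos: [633.3, 125.1, 164.0]
eef_rot: [-3.142, 0.0, 0.301]
wrist_force: [1.0, -0.2, -1.6]
finger_gap: 24.0
finger_force: 40.0
```

```bash
python3 cmp.py
```

```text
14.4833 [633.3 125.1 164.1] [-0.1 -0.4 -0.8]
collar (np.float64(0.8), np.float64(-0.2)) 0.857
bristle (np.float64(-0.4), np.float64(-0.4)) 0.982
handletop (np.float64(3.8), np.float64(-0.4)) 0.55
prongend (np.float64(0.6), np.float64(-0.4)) 0.989
bowl (np.float64(0.0), np.float64(0.0)) 0.996
small (np.float64(0.0), np.float64(0.0)) 0.999
spring (np.float64(0.0), np.float64(0.0)) 0.998
```

Less than 1 mm above. Lower 1.5 mm, release, and rise straight up.

>>> jog_arm --pt "0 0 -0.006 0 0 0 1" --pt "0 0 -0.01 0 0 0 1" --pt "0 0 -0.01 0 0 0 1"

```text
clock: 14.73
eef_pos: [633.3, 125.1, 162.9]
eef_rot: [-3.142, 0.0, 0.301]
wrist_force: [-0.0, -0.4, -2.8]
finger_gap: 24.5
finger_force: 40.0
```

>>> jog_arm --pt "0 0 0 0 0 0 0.68" --pt "0 0 0 0 0 0 0.6" --pt "0 0 0 0 0 0 0.4" --pt "0 0 0 0 0 0 0.2" --pt "0 0 0 0 0 0 0.1" --pt "0 0 0 0 0 0 0.1" --pt "0 0 0 0 0 0 0.1" --pt "0 0 0 0 0 0 0.1"

```text
clock: 15.4
eef_pos: [633.4, 125.1, 163.1]
eef_rot: [-3.142, -0.0, 0.301]
wrist_force: [0.1, 0.4, 0.6]
finger_gap: 73.4
finger_force: 0.0
```

```bash
python3 cmp.py
```

```text
15.45 [633.3 125.1 163. ] [0.5 0.5 0.1]
collar (np.float64(0.6), np.float64(0.2)) 0.958
bristle (np.float64(0.4), np.float64(0.0)) 0.984
handletop (np.float64(1.2), np.float64(2.2)) 0.734
prongend (np.float64(0.4), np.float64(0.0)) 0.991
bowl (np.float64(0.0), np.float64(0.0)) 0.996
small (np.float64(0.0), np.float64(0.0)) 0.999
spring (np.float64(0.0), np.float64(0.0)) 0.998
```

>>> jog_arm --pt "0 0 0.1 0 0 0 0" --pt "0 0 0.3 0 0 0 0" --pt "0 0 0.6 0 0 0 0" --pt "0 0 0.9 0 0 0 0" --pt "0 0 1 0 0 0 0" --pt "0 0 1 0 0 0 0" --pt "0 0 1 0 0 0 0" --pt "0 0 1 0 0 0 0"

```text
clock: 16.12
eef_pos: [633.0, 125.1, 281.9]
eef_rot: [-3.141, 0.002, 0.301]
wrist_force: [-0.1, -0.3, -0.8]
finger_gap: 94.0
finger_force: 0.0
```

```bash
python3 cmp.py; python3 -c "
from h import *
c=manip.camera('scene')['frame'][:,:,::-1].astype(int);o=cv2.imread('pics/scene0.png').astype(int)
d=(abs(c-o).max(2)>60);n,_,st,_=cv2.connectedComponentsWithStats(d.astype(np.uint8))
print([r.tolist() for r in st[1:] if r[4]>8])"
```

```text
16.1667 [633.  125.  281.6] [-0.3  0.5  0.2]
collar (np.float64(0.6), np.float64(0.0)) 0.99
bristle (np.float64(0.6), np.float64(0.2)) 0.985
handletop (np.float64(0.6), np.float64(0.0)) 0.989
prongend (np.float64(0.4), np.float64(0.0)) 0.992
bowl (np.float64(0.0), np.float64(0.0)) 0.996
small (np.float64(0.0), np.float64(0.0)) 0.999
spring (np.float64(0.0), np.float64(0.0)) 0.998
[[495, 0, 145, 220, 10701], [368, 15, 138, 205, 14193], [240, 35, 13, 5, 47], [225, 37, 14, 15, 83], [543, 37, 7, 22, 58], [222, 40, 196, 33, 3725], [184, 46, 26, 13, 182], [203, 50, 14, 13, 70], [131, 53, 67, 66, 1360], [214, 54, 10, 24, 86], [196, 67, 6, 4, 10], [572, 68, 6, 16, 33], [388, 70, 27, 16, 125], [194, 79, 6, 5, 11], [201, 78, 5, 8, 17], [154, 81, 207, 86, 3792], [367, 84, 3, 14, 34], [399, 84, 15, 7, 32], [199, 109, 4, 7, 9], [506, 117, 20, 35, 384], [165, 118, 30, 8, 139], [577, 120, 46, 43, 772], [620, 122, 9, 3, 19], [143, 134, 93, 64, 1436], [488, 139, 7, 3, 15], [225, 146, 10, 9, 33], [489, 152, 31, 69, 561], [364, 158, 6, 4, 9], [206, 163, 7, 7, 34], [208, 171, 10, 10, 69], [210, 181, 10, 33, 204], [143, 182, 47, 61, 948], [483, 183, 6, 3, 12], [379, 195, 70, 126, 3789], [408, 198, 8, 10, 63], [448, 206, 6, 7, 30], [524, 207, 90, 110, 4861], [545, 228, 19, 13, 70], [473, 231, 27, 54, 469], [516, 233, 13, 36, 74], [557, 232, 11, 7, 23], [459, 284, 26, 74, 482], [621, 297, 19, 15, 144], [604, 302, 7, 2, 10], [231, 306, 3, 15, 19], [583, 308, 5, 3, 10], [523, 318, 43, 67, 1592], [604, 319, 32, 31, 463], [417, 326, 33, 63, 969], [580, 348, 5, 3, 10], [615, 368, 7, 4, 20], [602, 372, 38, 50, 501], [454, 392, 50, 44, 906], [564, 409, 7, 5, 21], [526, 420, 10, 15, 24], [487, 422, 3, 5, 9], [473, 427, 6, 14, 23], [490, 429, 3, 8, 10], [536, 436, 58, 33, 128], [634, 450, 6, 28, 117], [531, 456, 5, 6, 11], [598, 460, 31, 10, 106], [522, 463, 9, 13, 23], [484, 468, 12, 12, 94], [499, 469, 6, 11, 18]]
```

```bash
python3 -c "
from h import *
c=manip.camera('scene')['frame'][150:400,140:440,::-1]
c=cv2.resize(c,None,fx=2.4,fy=2.4,interpolation=cv2.INTER_CUBIC);o=cv2.imread('pics/g2.png');o6=cv2.imread('pics/g6.png')
for nm,(x,y,w,h) in dict(bottle=(588,110,70,140),tape=(490,100,80,100),tube=(450,340,190,115)).items():
  for k,im in(('now',c),('g6',o6)):
    b=10;r=cv2.matchTemplate(im[y-b:y+h+b,x-b:x+w+b],o[y:y+h,x:x+w],cv2.TM_CCOEFF_NORMED)
    j=np.unravel_index(r.argmax(),r.shape);print(nm,k,j[1]-b,j[0]-b,r.max().round(3))
s=cv2.imread('pics/scene0.png')[150:400,140:440];s=cv2.resize(s,None,fx=2.4,fy=2.4,interpolation=cv2.INTER_CUBIC)
print('start-vs-g2 bottle',abs(s[110:250,588:658].astype(int)-o[110:250,588:658]).mean())
"
```

```text
bottle now -2 0 0.468
bottle g6 0 0 1.0
tape now 0 0 0.998
tape g6 0 0 1.0
tube now 0 0 1.0
tube g6 0 0 1.0
start-vs-g2 bottle 7.862959183673469
```

```bash
python3 -c "
from h import *
c=manip.camera('top')['frame'][:,:,::-1];o=cv2.imread('pics/top0.png')
for nm,(x,y,w,h) in dict(bottle=(422,240,36,34),tape=(428,182,42,42),spring=(288,177,20,22)).items():
    b=15;r=cv2.matchTemplate(c[y-b:y+h+b,x-b:x+w+b],o[y:y+h,x:x+w],cv2.TM_CCOEFF_NORMED)
    j=np.unravel_index(r.argmax(),r.shape);print(nm,j[1]-b,j[0]-b,r.max().round(3))
c=manip.camera('scene')['frame'];o=cv2.imread('pics/scene0.png')[:,:,::-1]
for y in range(180,330,15): print(y,[tuple(map(int,c[y,x])) for x in range(370,460,15)])
"
```

```text
bottle 0 0 0.998
tape 0 0 0.998
spring 0 0 0.998
180 [(133, 136, 103), (82, 81, 83), (79, 79, 83), (82, 83, 86), (81, 82, 86), (80, 80, 85)]
195 [(107, 143, 132), (133, 134, 93), (86, 84, 84), (82, 78, 81), (84, 82, 85), (83, 82, 87)]
210 [(234, 166, 7), (140, 145, 98), (124, 127, 86), (75, 75, 78), (81, 79, 78), (78, 79, 76)]
225 [(233, 167, 29), (26, 35, 50), (140, 145, 97), (141, 145, 96), (140, 146, 98), (118, 122, 82)]
240 [(33, 43, 66), (38, 48, 72), (141, 144, 96), (142, 146, 97), (137, 123, 112), (169, 145, 127)]
255 [(41, 50, 75), (33, 41, 58), (126, 130, 89), (138, 145, 96), (125, 113, 104), (136, 116, 103)]
270 [(40, 50, 74), (27, 40, 66), (18, 29, 48), (144, 148, 100), (133, 115, 100), (134, 113, 99)]
285 [(40, 50, 76), (22, 32, 50), (24, 39, 61), (141, 145, 98), (140, 146, 97), (133, 116, 100)]
300 [(24, 32, 50), (20, 27, 41), (31, 39, 57), (39, 44, 46), (139, 145, 96), (134, 115, 100)]
315 [(255, 255, 254), (33, 43, 64), (24, 33, 52), (119, 116, 116), (140, 144, 96), (116, 113, 91)]
```

In the scene view the olive arm merely covers the bottle. The top camera shows it unmoved, so everything is in place.

```bash
python3 -c "
from cell import manip
print(manip.sign_off())"
```

```text
the job is handed in; nothing more can be done
None
```

The bowl got three full strokes, each pushed to the floor and drawn back with more than half the bristles above the rim. The brush is back in its fork by its collar, within about 1–2 mm of where it hung, the cameras show the bowl and the bench items I checked unmoved, and the job is handed in at about 16 s.

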